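Set the gel viewer's light lever to the third click and start the exposure

TASK

On the gel viewer, push the finger tab of the light lever along its slot to the third click counted from the shut end (the end with the shortest tick; the shut end itself is not counted) and stop there: do not run on past that click, because more light bleaches the gel. Then, with the light set, press the round exposure key all the way down and let it come up again. Use only the fingertips to push and press: do not pinch the tab, and leave the gel tank, the sample tube and everything else round the viewer where they are.

Things in the scene. Friction and masses are not known exactly. Their poses are not given: they have to be found in the camera images.
- viewer: Gel viewer, flat white and grey case 230 (x) by 280 (y) by 70 mm high, amber shield standing up along its rear edge to 190 mm. Immovable. Origin: centre of its underside on the bench; x to its rear, y to its left seen from the front, z up. On the front strip of its top (70 mm up), at x = -78 mm, are the lever slot (left half) and the exposure key (right half); behind is the viewing pane.
- slot_shut (a point): Point on top of the lever's aluminium guide plate, 73 mm above the bench, under the middle of the tab when the lever is shut; at (-78, +92) mm in the viewer's x, y. The slot runs from here 80 mm to the right (viewer -y). On its far side six ticks mark the notches, growing longer from the shut end to full light. The plate is 30 mm wide (x), 112 mm long, 3 mm thick.
- lever (a joint): Lever travel in m, 0 = shut, growing along the viewer's -y. Spring notches at 0, .016, .032, .048, .064, .080; stops 2 mm beyond. Third click = .048. Leaving a notch takes 5 to 6.5 N until half way (8 mm), where the lever snaps ahead of the finger into the next notch; let go earlier, it snaps back. It starts in notch 0, 1 or 2 (settles within 0.3 s).
- tab_top (a point): Middle of the top of the lever's finger tab, a black upright fin 24 mm wide (viewer x), 8.4 mm thick (viewer y, the direction of travel) and 26 mm high; its top is 102 mm and its lower edge 76 mm above the bench. Moves with the lever. Push on its +y face to open the light. Its +y half is lever_c1, its -y half lever_c2: more than 1 N on both at once is a pinch.
- key_top (a point): Middle of the top of the exposure key, a round grey push key 29 mm across in a square collar, at (-78, -88) mm in the viewer's x, y; it stands 8.5 mm above the deck (78.5 mm above the bench) and its collar 3 mm above the deck.
- key (a joint): Travel of the exposure key in m: 0 = up, 0.005 = fully down (straight down). It springs back; 1 N starts it, 4 N brings it fully down.
- gel_tank: Clear tank with a gel, 126x80x30 mm, standing loose on the viewing pane, long side left to right. Must not be moved. Origin: centre of its underside.
- forceps: Steel forceps, 130x16x9 mm, on the bench in front of the viewer, to the right; bystander. Origin: centre of its underside.
- microtube: Small clear capped sample tube, 40x13x16 mm, lying loose on the viewing pane to the right of the tank. Must not be moved. Origin: centre of its underside.
- tube_rack: Orange tube rack, 64x156x52 mm, on the bench to the left; bystander. Origin: centre of its underside.
- dye_bottle: Small amber bottle with a black cap, 34 mm across, 62 mm high, on the bench to the left; bystander. Origin: centre of its underside.
- marker_black: Marker pen, 136x14x15 mm, on the bench in front of the viewer; bystander. Origin: centre of its underside.
- comb_tray: Blue tray with gel combs, 176x116x24 mm, on the bench to the right; bystander. Origin: centre of its underside.
- ladder_box: White carton, 88x70x76 mm, on the bench to the right; bystander. Origin: centre of its underside.

How it is judged:
By the outcome, as a careful person would: the job done as asked, in the order asked, and still so for the second after the job is handed in, with the robot touching nothing.
It also fails if it takes over 38 s, if anything falls off the work surface, if the arm or the gripper's body presses on something with over 40 N, if the wrist force passes 120 N, or if a joint passes its speed limit or range.

ROBOT

A 6-joint arm with a two-finger parallel gripper is mounted at the origin on a cart in front of the work surface, level with it; the furniture and walls round the work are solid. World frame = base frame: x ahead of the robot, y to its left, z up, the work surface at z = 0. Lengths are in mm, angles in rad, forces in N, time in s.
With the tool pointing down it reaches from about 350 to 975 mm from the base axis. Payload 7.1 kg.
Tool frame: the origin (TCP) lies at the very end of the fingers, on their centre line; the grasp point (between the pads) lies ctrl.hold_point_z behind it (ctrl.hold_point_z is the distance from the TCP to the grasp point, in mm); z points along the fingers, y is the line along which they close (so a half turn about z gives the same grasp; the last joint's range is limited). The gripper opens to 88 mm and grips with 3 to 60 N. Pads are 20 mm wide; open, the fingers measure 115 mm over their backs; the gripper's body (75 mm by 178 mm) begins 61 mm behind the grasp point.
Start: joints at [1.244, 0.423, 1.63, -0, 1.089, -0.019], TCP at [189.32, 595.62, 222.675] pointing down, gripper open.
Joint ranges: [-3, 3], [-0.9, 2.11], [0.09, 2.58], [-1.31, 4.45], [0.11, 2.69], [-2.54, 2.54]. Speed limits (rad/s): [2.39, 2.39, 3.01, 3.14, 3.14, 3.14].

INTERFACE

Orientations are given as a rotation vector (axis times angle).
In Python, from workcell import ctrl gives the robot as it stands. The module is installed in compiled form; this text tells all that it offers.
- The arm moves only by the shell command python3 -m creep 'ROWS'. ROWS is JSON, a list of rows, each an object with "translation": the shift along the tool's x, y, z in mm, a list of three; "angular": the turn, a rotation vector about the tool's x, y, z in rad, a list of three; "jaw": the opening, from 0 (shut) to 1 (fully open). A call has exactly 8 rows; each row is the pose to reach, as a shift and turn from the pose commanded when the call began, along the tool's axes at that moment; what a row does not reach only later rows make up. A row lasts 1/8 s, in which the tool goes at most 62.5 mm and 10.7 degrees, less where a joint would pass 70% of its speed; a pose out of reach is approached as far as the arm can. A call with a gripper value outside its range is refused whole. The fingers move at their own pace and stop on an object; the grip force is fixed at half the most. Time passes only in rows, so rows that repeat a pose let the fingers close, or fill a call up. It gives the time, the measured TCP pose, the force, the opening and the grip force at its end, in the units of the state.
- ctrl.get_obs(): the state, without advancing time (a new reading comes with each control period).
- ctrl.get_image(name): name is "side" or "top" or "wrist"; returns the picture (420x560x3 uint8, red, green, blue); there is no depth.
- ctrl.camera_info(name): a dict with "camera_matrix" (3x3 intrinsics, pixels), "world_from_camera" (4x4, takes a point from camera to world coordinates). Camera axes: x right, y up, looking along -z (the intrinsics and any distortion apply to the point x, -y, -z); pixel columns grow to the right and rows downward; lengths in mm; the calibration is good to about 2 mm. A picture is of the moment at which its call begins: read the wrist's pose just before it. camera_info takes no time and is no camera call; for the wrist camera it gives the pose at the moment of the call.
- ctrl.close_job(): hands the job in; it is judged then, once.
Trained networks look in the newest picture that a camera, given by its name, has taken for a name from the list of things; names that differ only in an ending like _2 or _b are one class to them, and where a whole thing is asked for, a point or a joint stands for the part that bears it (a point fixed in the world has none). Each returns a list of dicts, best first, with "score" (0 to 1); they miss things now and then, are a little off and sometimes report something else, mostly with a low value. They report only what shows in the picture. A call takes as long as a camera call.
- ctrl.look_for(camera, label): "rect" ([left, top, right, bottom] in pixels, round what is visible of it).
The state is a dict: "t": time; "qpos": joint angles; "qvel": joint speeds; "joint_torque": joint torques, N m; "ee_pos": TCP position; "orientation": TCP orientation; "ft_force": force on the tool from outside, world axes, zero at the start; "moment": the same for the moment, N m; "width": finger opening in mm; "grasp_force": force on a finger pad.
Only numpy, scipy, OpenCV 4.12 (cv2) and the standard library are available. Lean on these libraries where they do the work, as an engineer would, in place of code of your own. Each camera call takes 0.05 s, during which the arm holds its last target. There are 200 camera calls.

## Working session

There is one attempt and no reset: what is moved stays moved. The work goes in short steps, Python scripts to look and compute and a shell command to move; the robot and the scene stay as the last step left them, time stands still between calls to the robot, and variables do not carry over. Pictures are saved under pics/ and viewed, at most 10 in all, crops included, and the job is handed in when it is done.

```bash
mkdir -p pics
cat > h.py <<'E'
import numpy as np,cv2
from workcell import ctrl
from scipy.spatial.transform import Rotation as R
def cam(n):
    i=ctrl.camera_info(n); return np.array(i["camera_matrix"]),np.array(i["world_from_camera"]),i
def ray(n,u,v,z):
    K,T,_=cam(n); d=np.linalg.inv(K)@[u,v,1]; d=T[:3,:3]@[d[0],-d[1],-d[2]]; o=T[:3,3]
    return o+d*(z-o[2])/d[2]
def proj(n,p):
    K,T,_=cam(n); q=np.linalg.inv(T)@np.r_[p,1]; x=K@[q[0],-q[1],-q[2]]; return x[:2]/x[2]
def snap(n,f):
    im=ctrl.get_image(n); cv2.imwrite('pics/'+f,im[:,:,::-1]); return im
E
python3 - <<'E'
from h import *
np.set_printoptions(suppress=True,precision=3)
o=ctrl.get_obs();print(o,ctrl.hold_point_z)
ims=[]
for n in("top","side"):
    snap(n,n+'0.png');print(n,cam(n)[2])
    for l in("viewer","tab_top","key_top","gel_tank","microtube","tube_rack"):
        print(l,[(np.round(d['rect']),round(d['score'],2)) for d in ctrl.look_for(n,l)[:2]])
E
```

```text
{'t': 0.0, 'qpos': array([ 1.244,  0.424,  1.631, -0.   ,  1.089, -0.019]), 'qvel': array([-0.001, -0.002, -0.001, -0.001,  0.   ,  0.   ]), 'joint_torque': array([  0.   , -54.461, -27.367,   0.065,   0.023,  -0.   ]), 'ee_pos': array([189.176, 595.113, 221.925]), 'orientation': array([-0.482, -3.104,  0.002]), 'ft_force': array([ 0.473, -0.154,  0.265]), 'moment': array([-0.009,  0.024, -0.032]), 'grasp_force': 0.0, 'width': 88.07853153695385} 18.700000000000003
top {'camera_matrix': array([[515.395,   0.   , 279.011],
       [  0.   , 515.395, 211.068],
       [  0.   ,   0.   ,   1.   ]]), 'world_from_camera': array([[   0.006,    0.997,   -0.08 ,  411.977],
       [  -1.   ,    0.007,    0.011,   15.833],
       [   0.011,    0.08 ,    0.997, 1638.296],
       [   0.   ,    0.   ,    0.   ,    1.   ]])}
viewer [(array([226., 119., 326., 224.]), 0.82), (array([298., 203., 310., 216.]), 0.53)]
tab_top [(array([153., 243., 169., 251.]), 0.4)]
key_top [(array([382., 148., 411., 182.]), 0.53)]
gel_tank [(array([247., 155., 292., 182.]), 0.64)]
microtube [(array([298., 206., 308., 218.]), 0.72)]
tube_rack [(array([128., 183., 184., 215.]), 0.88)]
side {'camera_matrix': array([[469.463,   0.   , 276.827],
       [  0.   , 469.463, 208.066],
       [  0.   ,   0.   ,   1.   ]]), 'world_from_camera': array([[   0.912,    0.251,   -0.325,   52.062],
       [  -0.41 ,    0.569,   -0.713, -979.149],
       [   0.006,    0.783,    0.621,  939.917],
       [   0.   ,    0.   ,    0.   ,    1.   ]])}
viewer []
tab_top [(array([276., 183., 286., 190.]), 0.48), (array([301., 175., 344., 205.]), 0.47)]
key_top [(array([248., 283., 265., 304.]), 0.67), (array([300., 218., 305., 225.]), 0.37)]
gel_tank [(array([304., 176., 342., 207.]), 0.56), (array([296., 222., 306., 225.]), 0.43)]
microtube [(array([328., 212., 336., 215.]), 0.36)]
tube_rack [(array([263., 137., 382., 253.]), 0.73), (array([302., 302., 384., 357.]), 0.7)]
```

View pics/top0.png

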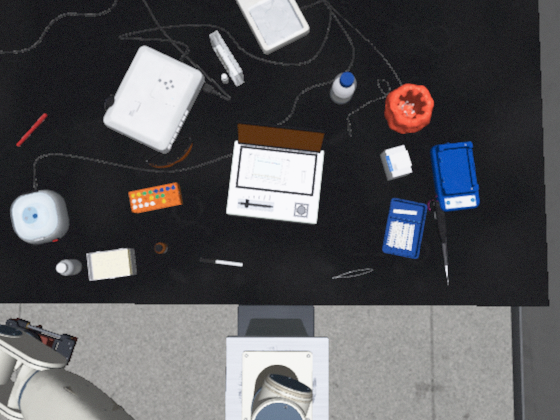

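View pics/side0.png

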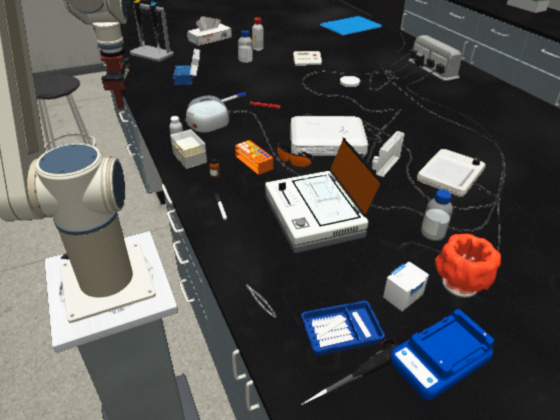

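Top view: viewer spans px (227–324, 140–222), slightly turned; tab near (243,204), key near (301,210). The side view agrees. The detector mislabels the key and tab, so I'll crop to check them.

Run:
```python
from h import *
np.set_printoptions(suppress=True,precision=2)
a=cv2.imread('pics/top0.png')[115:230,220:332];b=cv2.imread('pics/side0.png')[160:260,260:385]
a=cv2.resize(a,None,fx=5,fy=5,interpolation=cv2.INTER_CUBIC)
cv2.imwrite('pics/c0.png',a)
for n,u,v,z in(("top",301,210,78.5),("top",243,204,102),("top",227,215,70),("top",317,222,70),("side",300,223,78.5),("side",282,186,102)):print(n,u,v,ray(n,u,v,z))
K,T,_=cam("wrist");o=ctrl.get_obs();Rt=R.from_rotvec(o["orientation"]).as_matrix()
print(K,"\n",T,"\ncam in tool",Rt.T@(T[:3,3]-o["ee_pos"]),"\n",Rt.T@T[:3,:3],"\n",Rt)
```

```text
top 301 210 [540.72 -67.9   78.5 ]
top 243 204 [555.51 107.02 102.  ]
top 227 215 [524.47 157.23  70.  ]
top 317 222 [ 505.06 -117.29   70.  ]
side 300 223 [534.4  -79.51  78.5 ]
side 282 186 [548.84  74.85 102.  ]
[[316.96   0.   275.12]
 [  0.   316.96 209.77]
 [  0.     0.     1.  ]] 
 [[  0.3   -0.92  -0.24 123.87]
 [  0.95   0.29   0.08 617.02]
 [  0.    -0.25   0.97 385.77]
 [  0.     0.     0.     1.  ]] 
cam in tool [  68.87    0.59 -163.11] 
 [[ 0.    0.97  0.25]
 [ 1.   -0.   -0.  ]
 [-0.    0.25 -0.97]] 
 [[-0.95  0.3  -0.  ]
 [ 0.3   0.95 -0.  ]
 [-0.   -0.   -1.  ]]
```

View pics/c0.png

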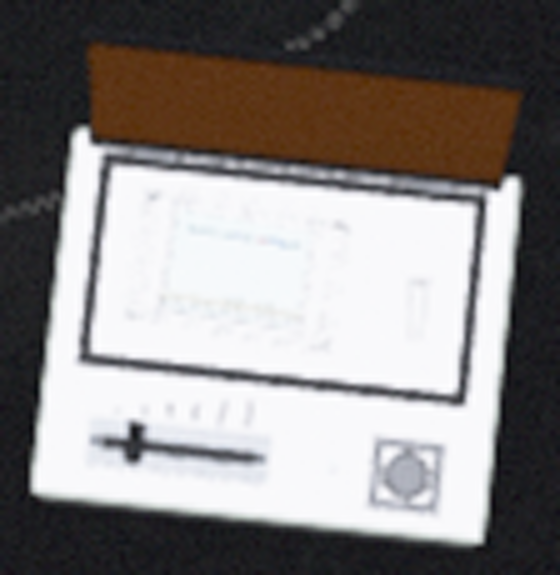

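Crop shows: tab at (136,440), ticks at x = 117…249, key at (407,475), tank and tube on the pane, front edge turned about 6°. I'll compute the rough pose and an approach shift in tool axes.

```bash
cat >> h.py <<'E'
def vpose(key,yaw):  # viewer origin from key xy
    c,s=np.cos(yaw),np.sin(yaw); Rz=np.array([[c,-s],[s,c]]); return np.array(key[:2])-Rz@[-78,-88],Rz
def rel(p,yaw,o=None):
    """shift in tool axes to xyz p, turn rotvec to tool down, tool y along viewer y"""
    o=o or ctrl.get_obs(); Rt=R.from_rotvec(o["orientation"])
    c,s=np.cos(yaw),np.sin(yaw); D=R.from_matrix(np.array([[-c,-s,0],[-s,c,0],[0,0,-1]]).T.T)
    return Rt.inv().apply(np.array(p)-o["ee_pos"]),(Rt.inv()*D).as_rotvec()
E
python3 - <<'E'
from h import *
np.set_printoptions(suppress=True,precision=3)
f=lambda u,v,z:ray("top",220+(u-2)/5,115+(v-2)/5,z)
FL,FR,k,t=f(33,495,70),f(485,545,70),f(407,475,78.5),f(136,440,102)
d=FL-FR;print(FL,FR,np.hypot(*d[:2]))
yaw=-np.arctan2(d[0],d[1]);o,Rz=vpose(k,yaw)
print("yaw",yaw,"key",k,"o",o,"tab in viewer",Rz.T@(t[:2]-o),"FL",Rz.T@(FL[:2]-o),"FR",Rz.T@(FR[:2]-o))
s=o+Rz@[-78,110];print("goal",s,rel([*s,190],yaw), ctrl.get_obs()["ee_pos"])
E
```

```text
[528.727 159.73   70.   ] [ 500.164 -116.075   70.   ] 277.2802506058643
yaw -0.10319239919426437 key [541.942 -67.892  78.5  ] o [628.592  11.605] tab in viewer [-77.089  76.565] FL [-114.592  137.05 ] FR [-114.592 -140.231]
goal [562.338 129.055] (array([-496.827, -331.592,   32.681]), array([-0.   ,  0.   , -0.205])) [189.323 595.586 222.657]
```

```bash
python3 -m creep '[{"translation":[-45,-30,0],"angular":[0,0,-0.02],"jaw":0},{"translation":[-100,-66,0],"angular":[0,0,-0.04],"jaw":0},{"translation":[-150,-100,0],"angular":[0,0,-0.06],"jaw":0},{"translation":[-200,-133,0],"angular":[0,0,-0.08],"jaw":0},{"translation":[-250,-167,0],"angular":[0,0,-0.1],"jaw":0},{"translation":[-300,-200,0],"angular":[0,0,-0.13],"jaw":0},{"translation":[-350,-233,5],"angular":[0,0,-0.16],"jaw":0},{"translation":[-395,-264,10],"angular":[0,0,-0.205],"jaw":0}]'
```

```text
t: 1.7
ee_pos: [487.1, 222.7, 213.0]
orientation: [0.16, 3.137, 0.001]
ft_force: [0.7, 1.1, 0.1]
width: 11.4
grasp_force: 0.0
```

```bash
python3 -c "
from h import *
print(rel([562.3,129,190],-.1032),ctrl.get_obs()['ee_pos'])"
```

```text
(array([-84.28227291, -85.54900195,  22.99060641]), array([0.00052407, 0.00093493, 0.0012789 ])) [487.13666843 222.67054849 212.95654977]
```

```bash
python3 -m creep '[{"translation":[-25,-25,5],"angular":[0,0,0],"jaw":0},{"translation":[-55,-55,12],"angular":[0,0,0],"jaw":0},{"translation":[-84,-86,23],"angular":[0,0,0],"jaw":0},{"translation":[-84,-86,23],"angular":[0,0,0],"jaw":0},{"translation":[-84,-86,23],"angular":[0,0,0],"jaw":0},{"translation":[-84,-86,23],"angular":[0,0,0],"jaw":0},{"translation":[-84,-86,23],"angular":[0,0,0],"jaw":0},{"translation":[-84,-86,23],"angular":[0,0,0],"jaw":0}]'
python3 - <<'E'
from h import *
snap("wrist","w1.png");print(ctrl.get_obs())
o,Rz=vpose([541.94,-67.89],-.1032)
for n,x,y,z in(("shut",-78,92,73),("tabtop1",-78,76,102),("key",-78,-88,78.5),("FL",-115,140,70),("FR",-115,-140,70)):print(n,proj("wrist",[*(o+Rz@[x,y]),z]))
for l in("tab_top","key_top"):print(l,[(np.round(d['rect']),round(d['score'],2)) for d in ctrl.look_for("wrist",l)[:2]])
E
```

```text
t: 2.7
ee_pos: [560.3, 130.8, 189.9]
orientation: [0.16, 3.137, 0.0]
ft_force: [-0.1, 0.3, 0.1]
width: 0.5
grasp_force: 0.0
{'t': 2.75, 'qpos': array([ 2.08380442e-01,  3.91203872e-01,  1.76756429e+00,  1.35191193e-05,
        9.82563277e-01, -1.26037757e+00]), 'qvel': array([-0.00563301,  0.00054811, -0.00089155, -0.00080853,  0.00145733,
        0.00168079]), 'joint_torque': array([ 6.50596758e-02, -5.01949275e+01, -2.50248206e+01,  9.14937205e-03,
        7.49774999e-02,  1.55529106e-03]), 'ee_pos': array([560.36670055, 130.6561602 , 189.86726306]), 'orientation': array([1.60210920e-01, 3.13725496e+00, 1.22312827e-04]), 'ft_force': array([-0.68208084, -0.13918   ,  0.07766351]), 'moment': array([-0.03481292, -0.06449905,  0.00595808]), 'grasp_force': 0.0, 'width': 0.2734539928946371}
shut [252.9139764  206.84643983]
tabtop1 [231.09758105 215.45608089]
key [ 50.97962969 207.88435263]
FL [306.40892349 165.87158104]
FR [ -8.40243632 165.07020084]
tab_top [(array([224., 200., 242., 232.]), 0.6)]
key_top [(array([ 36., 194.,  77., 223.]), 0.73), (array([480.,   0., 560.,  51.]), 0.17)]
```

View pics/w1.png

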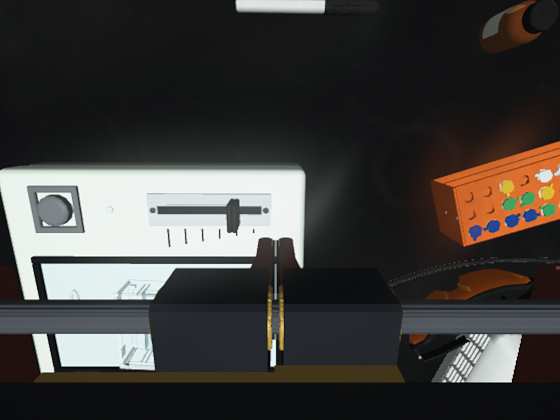

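Wrist view (robot side up): tab at x≈226–240, in front of the second tick (x≈236, shut tick ≈254), so notch 1. Key is at (54,209), plate centre row ≈210. This agrees with the rough pose to about 3 mm.

Run:
```python
from h import *
np.set_printoptions(suppress=True,precision=3)
k=ray("wrist",54,209,78.5);h1=ray("wrist",266,210,73);h2=ray("wrist",152.5,210.5,73)
d=h1-h2;yaw=-np.arctan2(d[0],d[1]);print("key",k,"holes",h1,h2,np.hypot(*d[:2]),yaw)
yaw=-.1032;o,Rz=vpose(k,yaw);print(o,Rz.T@(h1[:2]-o),Rz.T@(h2[:2]-o))
e=ctrl.get_obs()["ee_pos"];print("tcp in viewer",Rz.T@(e[:2]-o))
im=cv2.imread('pics/w1.png')[150:270,10:310];cv2.imwrite('pics/w1c.png',cv2.resize(im,None,fx=2.6,fy=2.6,interpolation=2))
```

```text
key [543.186 -65.645  78.5  ] holes [564.662 122.47   73.   ] [554.668  19.311  73.   ] 103.64160213156181 -0.09657623334165467
[629.836  13.851] [-76.017 101.326] [-75.331  -2.313]
tcp in viewer [-81.04  108.808]
```

View pics/w1c.png

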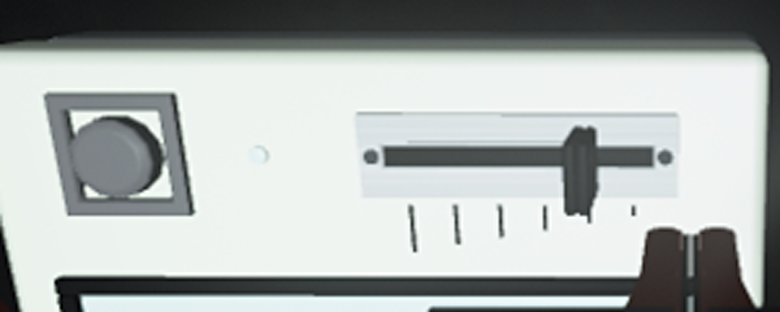

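```bash
python3 -m creep '[{"translation":[-4,0,15],"angular":[0,0,0],"jaw":0},{"translation":[-4,0,35],"angular":[0,0,0],"jaw":0},{"translation":[-4,0,55],"angular":[0,0,0],"jaw":0},{"translation":[-4,0,75],"angular":[0,0,0],"jaw":0},{"translation":[-4,0,90],"angular":[0,0,0],"jaw":0},{"translation":[-4,0,100],"angular":[0,0,0],"jaw":0},{"translation":[-4,0,105],"angular":[0,0,0],"jaw":0},{"translation":[-4,0,105],"angular":[0,0,0],"jaw":0}]'
python3 - <<'E'
from h import *
np.set_printoptions(suppress=True,precision=2)
snap("wrist","w2.png");o=ctrl.get_obs();c,s=np.cos(-.1032),np.sin(-.1032);Rz=np.array([[c,-s],[s,c]])
print(o["ee_pos"],o["ft_force"],"tcp in viewer",Rz.T@(o["ee_pos"][:2]-[630.5,12.7]))
E
```

```text
t: 3.85
ee_pos: [564.6, 129.8, 84.6]
orientation: [-0.162, -3.137, 0.0]
ft_force: [0.1, -0.3, -0.3]
width: 0.5
grasp_force: 0.0
[564.78 129.82  84.97] [ 0.07 -0.65 -0.55] tcp in viewer [-77.43 109.72]
```

View pics/w2.png

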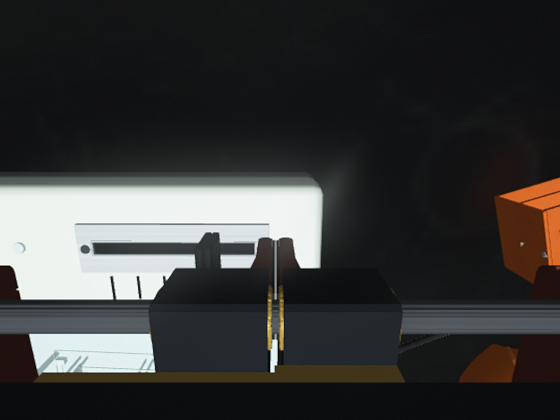

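The fingertip (257–294, 240) stands just right of the tab (198–220, 250), at mid height and clear of it. Pushing slowly toward the first snap.

```bash
python3 -m creep '[{"translation":[0,-6,0],"angular":[0,0,0],"jaw":0},{"translation":[0,-12,0],"angular":[0,0,0],"jaw":0},{"translation":[0,-15,0],"angular":[0,0,0],"jaw":0},{"translation":[0,-17,0],"angular":[0,0,0],"jaw":0},{"translation":[0,-19,0],"angular":[0,0,0],"jaw":0},{"translation":[0,-21,0],"angular":[0,0,0],"jaw":0},{"translation":[0,-22,0],"angular":[0,0,0],"jaw":0},{"translation":[0,-22,0],"angular":[0,0,0],"jaw":0}]'
cat >> h.py <<'E'
def vt():
    o=ctrl.get_obs();c,s=np.cos(-.1032),np.sin(-.1032);Rz=np.array([[c,-s],[s,c]])
    print(o["ee_pos"],o["ft_force"],"tcp in viewer",Rz.T@(o["ee_pos"][:2]-[630.5,12.7]),"F viewer",Rz.T@o["ft_force"][:2])
E
python3 -c "
from h import *
vt()"
```

```text
t: 4.9
ee_pos: [562.2, 107.9, 84.7]
orientation: [-0.161, -3.137, 0.0]
ft_force: [-0.3, -0.4, -0.2]
width: 0.6
grasp_force: 0.0
[562.2383219  107.88700183  84.66832283] [-0.2868958  -0.39724437 -0.1892541 ] tcp in viewer [-77.7043701   87.64846195] F viewer [-0.24444652 -0.42468599]
```

```bash
cat >> h.py <<'E'
def tab(f):
    snap("wrist",f);o=np.array([630.5,12.7]);c,s=np.cos(-.1032),np.sin(-.1032);Rz=np.array([[c,-s],[s,c]])
    print([(np.round(d['rect']),round(d['score'],2)) for d in ctrl.look_for("wrist","tab_top")[:2]])
    for k in range(6): print(k,proj("wrist",[*(o+Rz@[-78-12,92-16*k]),102]).round(1),end=' ')
    print(); vt()
E
python3 -c "
from h import *
tab('w3.png')
im=cv2.imread('pics/w3.png')[210:310,60:340];cv2.imwrite('pics/w3c.png',cv2.resize(im,None,fx=2.8,fy=2.8,interpolation=2))"
```

```text
[(array([239., 235., 260., 267.]), 0.84)]
0 [282.4 245.7] 1 [249.8 245.6] 2 [217.1 245.6] 3 [184.4 245.5] 4 [151.8 245.5] 5 [119.1 245.4] 
[562.24090964 107.92790894  84.65894462] [-0.00909341  0.24344506 -0.44471404] tcp in viewer [-77.70601025  87.689418  ] F viewer [-0.03412399  0.24121307]
```

View pics/w3c.png

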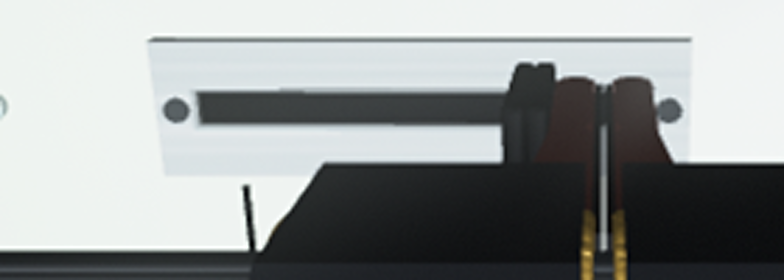

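The tab (239–260, 250) is still at notch 1 and the finger is about to touch it. Pushing on.

```bash
python3 -m creep '[{"translation":[0,-1,0],"angular":[0,0,0],"jaw":0},{"translation":[0,-2,0],"angular":[0,0,0],"jaw":0},{"translation":[0,-3,0],"angular":[0,0,0],"jaw":0},{"translation":[0,-4,0],"angular":[0,0,0],"jaw":0},{"translation":[0,-5,0],"angular":[0,0,0],"jaw":0},{"translation":[0,-5,0],"angular":[0,0,0],"jaw":0},{"translation":[0,-5,0],"angular":[0,0,0],"jaw":0},{"translation":[0,-5,0],"angular":[0,0,0],"jaw":0}]';python3 -c "
from h import *
tab('w4.png')"
```

```text
t: 6.0
ee_pos: [561.9, 103.6, 84.7]
orientation: [0.162, 3.137, 0.002]
ft_force: [-0.1, 5.8, -1.0]
width: 0.4
grasp_force: 2.7
[(array([242., 234., 262., 269.]), 0.91), (array([  0., 171., 369., 374.]), 0.72)]
0 [291.3 245.6] 1 [258.7 245.5] 2 [226.  245.5] 3 [193.3 245.5] 4 [160.6 245.4] 5 [127.9 245.4] 
[561.83373194 103.64764891  84.73224378] [-0.85767706  5.66951126 -0.23705424] tcp in viewer [-77.67008243  83.38998445] F viewer [-1.43716942  5.55099197]
```

```bash
python3 -m creep '[{"translation":[0,-1,0],"angular":[0,0,0],"jaw":0},{"translation":[0,-2,0],"angular":[0,0,0],"jaw":0},{"translation":[0,-3,0],"angular":[0,0,0],"jaw":0},{"translation":[0,-4,0],"angular":[0,0,0],"jaw":0},{"translation":[0,-5,0],"angular":[0,0,0],"jaw":0},{"translation":[0,-6,0],"angular":[0,0,0],"jaw":0},{"translation":[0,-6,0],"angular":[0,0,0],"jaw":0},{"translation":[0,-6,0],"angular":[0,0,0],"jaw":0}]';python3 -c "
from h import *
tab('w5.png')"
```

```text
t: 7.1
ee_pos: [561.1, 96.7, 84.7]
orientation: [-0.162, -3.137, 0.0]
ft_force: [-0.4, 0.0, -0.4]
width: 0.7
grasp_force: 0.0
[(array([231., 231., 256., 265.]), 0.58)]
0 [305.3 245.7] 1 [272.7 245.6] 2 [240.  245.6] 3 [207.4 245.5] 4 [174.7 245.5] 5 [142.  245.4] 
[561.08633535  96.80433619  84.68561706] [0.96624805 0.00556823 0.05247664] tcp in viewer [-77.70852561  76.50608637] F viewer [0.9605336 0.1050785]
```

It snapped to notch 2 and the force is back to zero. Next I'll go short of the following snap point.

```bash
python3 -m creep '[{"translation":[0,-2,0],"angular":[0,0,0],"jaw":0},{"translation":[0,-4,0],"angular":[0,0,0],"jaw":0},{"translation":[0,-6,0],"angular":[0,0,0],"jaw":0},{"translation":[0,-8,0],"angular":[0,0,0],"jaw":0},{"translation":[0,-9,0],"angular":[0,0,0],"jaw":0},{"translation":[0,-10,0],"angular":[0,0,0],"jaw":0},{"translation":[0,-11,0],"angular":[0,0,0],"jaw":0},{"translation":[0,-11,0],"angular":[0,0,0],"jaw":0}]';python3 -c "
from h import *
tab('w6.png')"
```

```text
t: 8.2
ee_pos: [560.1, 87.0, 84.7]
orientation: [0.162, 3.137, 0.002]
ft_force: [-0.7, 6.4, -0.7]
width: 0.4
grasp_force: 3.0
[(array([243., 231., 262., 265.]), 0.96), (array([  0., 224.,  38., 270.]), 0.28)]
0 [325.6 245.6] 1 [293.  245.6] 2 [260.4 245.6] 3 [227.7 245.5] 4 [195.  245.5] 5 [162.3 245.5] 
[560.07437092  86.90207559  84.74672882] [-0.90173818  5.41327011 -0.36354643] tcp in viewer [-77.69500568  66.55226027] F viewer [-1.45459896  5.29157509]
```

```bash
python3 -m creep '[{"translation":[0,-1,0],"angular":[0,0,0],"jaw":0},{"translation":[0,-2,0],"angular":[0,0,0],"jaw":0},{"translation":[0,-3,0],"angular":[0,0,0],"jaw":0},{"translation":[0,-4,0],"angular":[0,0,0],"jaw":0},{"translation":[0,-5,0],"angular":[0,0,0],"jaw":0},{"translation":[0,-5.5,0],"angular":[0,0,0],"jaw":0},{"translation":[0,-5.5,0],"angular":[0,0,0],"jaw":0},{"translation":[0,-5.5,0],"angular":[0,0,0],"jaw":0}]';python3 -c "
from h import *
tab('w7.png')"
```

```text
t: 9.3
ee_pos: [559.4, 80.4, 84.7]
orientation: [0.162, 3.137, -0.0]
ft_force: [-1.1, -0.5, -0.2]
width: 0.7
grasp_force: 0.0
[(array([231., 235., 251., 267.]), 0.55)]
0 [338.7 245.7] 1 [306.1 245.6] 2 [273.4 245.6] 3 [240.8 245.5] 4 [208.1 245.5] 5 [175.4 245.4] 
[559.42591007  80.49430192  84.67227904] [-0.36949356 -0.00445419  1.04793435] tcp in viewer [-77.67990739  60.11177606] F viewer [-0.36706885 -0.04249458]
```

Third click reached with zero force (tab at 241, as predicted for notch 3). Backing off, rising, then crossing to above the key.

```bash
python3 -m creep '[{"translation":[0,8,0],"angular":[0,0,0],"jaw":0},{"translation":[0,8,-20],"angular":[0,0,0],"jaw":0},{"translation":[0,8,-55],"angular":[0,0,0],"jaw":0},{"translation":[0,-20,-60],"angular":[0,0,0],"jaw":0},{"translation":[0,-65,-60],"angular":[0,0,0],"jaw":0},{"translation":[0,-110,-60],"angular":[0,0,0],"jaw":0},{"translation":[0,-148,-60],"angular":[0,0,0],"jaw":0},{"translation":[0,-148,-60],"angular":[0,0,0],"jaw":0}]';python3 -c "
from h import *
tab('w8.png')
print([(np.round(d['rect']),round(d['score'],2)) for d in ctrl.look_for('wrist','key_top')[:2]])
o=np.array([630.5,12.7]);c,s=np.cos(-.1032),np.sin(-.1032);Rz=np.array([[c,-s],[s,c]])
print(proj('wrist',[*(o+Rz@[-78,-88]),78.5]))"
```

```text
t: 10.4
ee_pos: [544.2, -68.3, 144.8]
orientation: [0.166, 3.137, -0.0]
ft_force: [0.2, -0.7, 0.2]
width: 0.4
grasp_force: 0.0
[(array([440., 208., 477., 246.]), 0.83)]
0 [540.3 213.2] 1 [516.6 213.2] 2 [492.9 213.2] 3 [469.1 213.2] 4 [445.4 213.1] 5 [421.7 213.1] 
[544.30640746 -66.30828946 144.6747023 ] [-0.46556595 -0.09426566  0.65600984] tcp in viewer [-77.59581842 -87.46733196] F viewer [-0.453378  -0.1417253]
[]
[272.70387894 220.1628147 ]
```

View pics/w8.png

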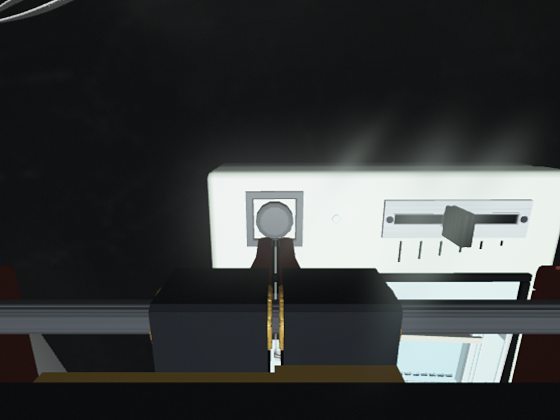

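Key is at (274,220), directly under the tip. The tab spans 440–477, which fits notch 3 (base ≈443, top ≈469). Pressing in steps.

```bash
python3 -m creep '[{"translation":[0,0,20],"angular":[0,0,0],"jaw":0},{"translation":[0,0,40],"angular":[0,0,0],"jaw":0},{"translation":[0,0,55],"angular":[0,0,0],"jaw":0},{"translation":[0,0,62],"angular":[0,0,0],"jaw":0},{"translation":[0,0,66],"angular":[0,0,0],"jaw":0},{"translation":[0,0,69],"angular":[0,0,0],"jaw":0},{"translation":[0,0,72],"angular":[0,0,0],"jaw":0},{"translation":[0,0,72],"angular":[0,0,0],"jaw":0}]';python3 -c "
from h import *
vt()"
```

```text
t: 11.55
ee_pos: [544.5, -66.5, 73.7]
orientation: [0.162, 3.137, 0.001]
ft_force: [-3.6, 2.8, 9.5]
width: 0.6
grasp_force: 4.8
[544.46927526 -66.4505437   73.71918141] [-3.55119036  2.82957877  9.46828177] tcp in viewer [-77.41916255 -87.59205122] F viewer [-3.82379109  2.44869163]
```

9.5 N at z = 73.7 means it is at the bottom. One extra millimetre to be sure, then release and rise.

```bash
python3 -m creep '[{"translation":[0,0,1],"angular":[0,0,0],"jaw":0},{"translation":[0,0,1],"angular":[0,0,0],"jaw":0},{"translation":[0,0,-3],"angular":[0,0,0],"jaw":0},{"translation":[0,0,-8],"angular":[0,0,0],"jaw":0},{"translation":[0,0,-30],"angular":[0,0,0],"jaw":0},{"translation":[0,0,-70],"angular":[0,0,0],"jaw":0},{"translation":[0,0,-110],"angular":[0,0,0],"jaw":0},{"translation":[0,0,-110],"angular":[0,0,0],"jaw":0}]';python3 -c "
from h import *
tab('w9.png')"
```

```text
t: 12.55
ee_pos: [546.5, -67.3, 185.8]
orientation: [0.161, 3.131, -0.001]
ft_force: [-0.6, 0.1, -0.7]
width: 0.4
grasp_force: 0.0
[(array([420., 192., 446., 224.]), 0.87), (array([258., 190., 290., 222.]), 0.47)]
0 [502.2 200.8] 1 [482.  200.8] 2 [461.7 200.8] 3 [441.5 200.7] 4 [421.2 200.7] 5 [400.9 200.7] 
[544.13956787 -66.85189267 182.57315483] [-0.08388902 -0.10676833  0.63924293] tcp in viewer [-77.70577004 -88.0252303 ] F viewer [-0.07244376 -0.11484227]
```

View pics/w9.png

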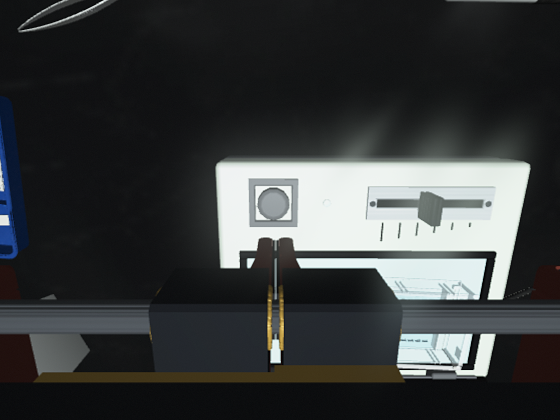

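The key is back up at (273,203), the tab (420–446) is at notch 3 (predicted top 441), and the arm is clear of everything. Handing in.

```bash
python3 -c "
from workcell import ctrl
print(ctrl.close_job())"
```

```text
the job is handed in; nothing more can be done
None
```

The light lever is at the third click, and the exposure key was then pressed fully down and released; the job is handed in at about 12.6 s with the arm clear of everything.

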